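Clip a setting gauge onto a snap hook

ROBOT

A 7-joint arm with a two-finger parallel gripper is mounted at the origin on a cart in front of the work surface, level with it; the furniture and walls round the work are solid. World frame = base frame: x ahead of the robot, y to its left, z up, the work surface at z = 0. Lengths are in m, angles in rad, forces in N, time in s.
With the tool pointing down it reaches from about 0.425 to 0.925 m from the base axis. Payload 6.8 kg.
Tool frame: the origin (TCP) lies midway between the tips of the shut fingers; the grasp point (between the pads) lies 19 mm behind it; z points along the fingers, y is the line along which they close (so a half turn about z gives the same grasp; the last joint's range is limited). The gripper opens to 85 mm and grips with 20 to 120 N. Pads are 22 mm wide; open, the fingers measure 114 mm over their backs; the gripper's body (76 mm by 85 mm) begins 54 mm behind the grasp point. The pads swing forward as they close: fully open they stand 13 mm farther back than shut.
Start: joints at [-1.232, 0.477, 0.022, 1.555, -0.011, 1.109, -0.083], TCP at [0.292, 0.609, 0.231] pointing down, gripper open.
Joint ranges: [-2.96, 2.96], [-0.34, 2.1], [-1.41, 1.46], [0.24, 2.44], [-1.37, 4.51], [0.17, 1.92], [-2.96, 2.96]. Speed limits (rad/s): [2.39, 2.39, 3.14, 3.14, 3.14, 3.14, 3.14].

INTERFACE

Orientations are given as a rotation vector (axis times angle).
In Python, from bench import r gives the robot as it stands.
- The arm moves only by the tool servo_tool, never from a script. Its arguments are lists of equal length, an entry for each row: "turn": the turn, a rotation vector about the world's x, y, z in units of 5 degrees (1.0 is 5 degrees), a list of three; "slide": the shift along the world's x, y, z in units of 30 mm (1.0 is 30 mm), a list of three; "hand": the opening, from 0 (shut) to 1 (fully open). In form: {"turn": [[rx, ry, rz], ...], "slide": [[dx, dy, dz], ...], "hand": [hand, ...]}. A call has 1 to 8 rows; each row is the pose to reach, as a shift and turn from the pose commanded when the call began; what a row does not reach only later rows make up. A row lasts 1/8 s, in which the tool goes at most 62.5 mm and 10.7 degrees, less where a joint would pass 70% of its speed; a pose out of reach is approached as far as the arm can. A call with a gripper value outside its range is refused whole. The fingers move at their own pace and stop on an object; "squeeze" is the grip in N (left out, the last holds). Time passes only in rows, so rows that repeat a pose let the fingers close. It gives the time, the measured TCP pose, the force, the opening and the grip force at its end, in the units of the state.
- r.get_obs(): the state, without advancing time (a new reading comes with each control period).
- r.grab_frame(name): name is "side" or "top" or "wrist"; returns (picture, depth): 384x512x3 uint8, red, green, blue; 384x512 float32, m along the optical axis (not along the pixel's ray), 0 where there is no reading.
- r.get_calibration(name): a dict with "fovy" (degrees; the focal length in pixels is half the picture's height over the tangent of half this angle, whatever the lens; pixels are square), "cx", "cy" (the principal point, pixels), "k1" (the pictures are not rectified: a ray, as slopes to the right and down, at radius r is drawn at 1 + k1 r^2 times it, then the intrinsics apply), "R" (3x3) and "t" (3): a world point X has camera coordinates R X + t. Camera axes: x right, y down, z forward; pixel columns grow to the right and rows downward; lengths in m; the calibration is good to about 2 mm. A picture is of the moment at which its call begins: read the wrist's pose just before it. get_calibration takes no time and is no camera call; for the wrist camera it gives the pose at the moment of the call.
- r.hand_in(): hands the job in; it is judged then, once.
The state is a dict: "clock": time; "joints": joint angles; "qvel": joint speeds; "tau": joint torques, N m; "tcp_pos": TCP position; "orientation": TCP orientation; "contact_force": force on the tool from outside, world axes, zero at the start; "moment": the same for the moment, N m; "grip_width": finger opening in m; "gripper_force": force on a finger pad.
Only numpy, scipy, OpenCV 4.12 (cv2) and the standard library are available. Lean on these libraries where they do the work, as an engineer would, in place of code of your own. Each camera call takes 0.05 s, during which the arm holds its last target. There are 200 camera calls.

TASK

Pick up the aluminium setting gauge and clip its ring onto the snap hook of the bench stand: lower the level ring over the hook's nose, block on the outside, and, keeping the ring bar lightly against the inside of the nose, press the sprung gate in until the ring has passed it and the gate snaps shut. Before letting go, tug the gauge gently up (about 8 N, not over 15 N) against the closed gate, then leave it hanging from the hook. Never squeeze or load the hook with more than 30 N while holding the gauge, and leave the other things where they are.

Things in the scene. Friction and masses are not known exactly. Their poses are not given: they have to be found in the camera images.
- gauge_mid (a point): Centre of the loose setting gauge: an upright aluminium block 36 (its x) x 20 (its y) x 50 mm high, about 0.1 to 0.16 kg, standing on the bench, with a steel eye ring on its +x face. Its z is up. Take it from above across its 20 mm width, near the middle of its length.
- ring (a point): Centre of the gauge's rigid eye ring, 39 mm along the gauge's x from its centre and 7 mm higher. The ring lies level (its axis is the gauge's z): round bar 7 mm thick, hole 28 mm, outside 42 mm, welded to the block, so the far side of its bar is centred 17.5 mm beyond this point along +x.
- stand: Fixed stand; origin under its post on the bench, z up; base plate 90 x 80 x 10 mm, post 14 mm thick, 193 mm high. A clamped collar on the post carries a level 8 mm rod towards the stand's -x that ends in the snap hook: in the stand's x-z plane the wire goes down at x -57 mm from z 160 to the bowl's bottom (wire centre z 100) and up again as the nose, a vertical bar at x -105 mm.
- hook_mid (a point): Where the rounded top of the nose is (stand frame -105, 0, 174 mm; axes as the stand's) when collar and rod are at mid setting. They are set by hand, then clamped: the whole hook with nose, gate and bowl really lies up to 7 mm higher or lower and up to 5 mm nearer or farther along the stand's x than all figures given here. This is not measured: find gate and nose by touch.
- gate (a joint): Hook's sprung gate (rad): 0 shut, 0.60 fully in. A level 6 mm bar, centre 14 mm below the nose's top, hinged at stand x -57 mm, reaching to the nose; its free end swings down. 3 N at the free end start it, 6 N press it home. The ring bar passes only if it slides down along the inside of the nose (within about 1.5 mm), else it jams. About 23 mm below the shut gate it has passed and the gate snaps up.
Mind the look-alikes: they are no part of the job. What is meant by the part that bears gauge_mid is not blue or pink, and is the larger of those in its own colour.

How it is judged:
On the way, in this order (a step that is already met when the one before it is completed fails the run):
1. the ring is inside the hook and the gate has closed behind it (x of ring in the frame of stand between -0.125 and -0.06 m and y of ring in the frame of stand between -0.02 and 0.02 m and z of ring in the frame of stand between 0.09 and 0.152 m and value of joint gate below 0.06 rad), for 0.1 s.
2. the held gauge is tugged up against the closed gate (contact force between gauge and gate above 5 N and z of ring in the frame of stand above 0.14 m and contact force between the fingers and gauge above 1 N and value of joint gate below 0.1 rad), for 0.3 s.
At the end, for the whole second after the job is handed in: The ring hangs in the hook's bowl (its centre 70 to 125 mm over the bench, within 30 mm of the hook's plane, 50 to 125 mm from the post towards the nose), the gate is shut (under 0.06 rad), the gauge is released and slower than 0.15 m/s (x of ring in the frame of stand between -0.125 and -0.05 m and y of ring in the frame of stand between -0.03 and 0.03 m and z of ring in the frame of stand between 0.07 and 0.125 m and value of joint gate below 0.06 rad and linear speed of gauge below 0.15 m/s and contact force between the fingers and gauge below 0.1 N); the robot touches nothing.
It fails at once if the held gauge loads the hook with more than 30 N in all (contact force between gauge and stand above 30 N and contact force between the fingers and gauge above 1 N).
It fails at once if the held gauge loads the shut gate with more than 15 N (contact force between gauge and gate above 15 N and value of joint gate below 0.1 rad and contact force between the fingers and gauge above 1 N).
It fails at once if another loose thing (wooden jig block, bolt, steel offcut, roll of tape) is moved by more than 20 mm (distance of any of jig_block, bolt, pipe_offcut, tape_black from where it was at the start of the episode above 0.02 m).
It also fails if it takes over 72 s, if anything falls off the work surface, if the arm or the gripper's body presses on something with over 40 N, if the wrist force passes 120 N, or if a joint passes its speed limit or range.

## Working session

There is one attempt and no reset: what is moved stays moved. The work goes in short steps, Python scripts to look and compute and a tool call to move; the robot and the scene stay as the last step left them, time stands still between calls to the robot, and variables do not carry over. Pictures are saved under pics/ and viewed, at most 10 in all, crops included, and the job is handed in when it is done.

Besides the shell and the picture viewer there is one more tool, called after "Call:" as name(argument=value, ...) on one line, values as JSON. servo_tool: Moves the arm, as the interface text tells. Its arguments: {"type":"object","properties":{"turn":{"type":"array"},"slide":{"type":"array"},"hand":{"type":"array"},"squeeze":{"type":"number"}},"required":["turn","slide","hand"]}

```bash
mkdir -p pics
cat > h.py <<'E'
import numpy as np, cv2
from bench import r
def px2w(name,u,v,d,cal=None):
    c=cal or r.get_calibration(name); f=192/np.tan(np.radians(c["fovy"])/2)
    x,y=(u-c["cx"])/f,(v-c["cy"])/f; a,b=x,y
    for _ in range(20):
        s=1+c["k1"]*(a*a+b*b); a,b=x/s,y/s
    return np.array(c["R"]).T@(np.stack([a*d,b*d,d*np.ones_like(a)])-np.array(c["t"]).reshape(3,*([1]*np.ndim(a)))) if np.ndim(d) else np.array(c["R"]).T@(np.array([a*d,b*d,d])-np.array(c["t"]))
E
python3 - <<'E'
from h import *
ims=[]
for n in("top","side"):
    p,d=r.grab_frame(n); cv2.imwrite(f"pics/{n}0.png",p[...,::-1]); np.save(f"pics/{n}0.npy",d)
    c=r.get_calibration(n); print(n,c)
print(r.get_obs())
E
```

```text
top {'fovy': 48.00753054554392, 'cx': 260.09716617857936, 'cy': 190.56429189902212, 'k1': -0.0877223869724477, 'R': array([[ 0.00734887, -0.99990348, -0.01179065],
       [-0.99023203, -0.00563501, -0.13931535],
       [ 0.13923547,  0.01269929, -0.99017787]]), 't': array([-0.03813297,  0.51369328,  1.0834884 ])}
side {'fovy': 43.93496689101966, 'cx': 264.88114128772554, 'cy': 185.73876011366713, 'k1': -0.07382662343512204, 'R': array([[ 0.98189747, -0.18933568,  0.00541838],
       [-0.06531124, -0.36527965, -0.92860391],
       [ 0.17779708,  0.91143995, -0.37103291]]), 't': array([-0.52424186,  0.148988  ,  0.97966697])}
{'clock': 0.1, 'joints': array([-1.23210378,  0.47772221,  0.02233194,  1.55635463, -0.01148957,
        1.10927482, -0.08307532]), 'qvel': array([ 0.00088496, -0.00041812, -0.00140007, -0.00117696, -0.00038848,
       -0.00166818, -0.0002663 ]), 'tau': array([ 4.73768654e-03, -5.97767508e+01,  1.61422905e+00, -2.81954277e+01,
        1.29595469e-02,  4.98993948e-03,  2.46019738e-06]), 'tcp_pos': array([0.29142875, 0.60826075, 0.23041865]), 'orientation': array([-6.95853505e-01, -3.06331119e+00,  2.53367417e-03]), 'contact_force': array([ 0.30663575,  0.69154695, -0.45752571]), 'moment': array([ 0.01970121,  0.00351754, -0.03107876]), 'gripper_force': 0.0, 'grip_width': 0.08554826145850195}
```

View pics/top0.png

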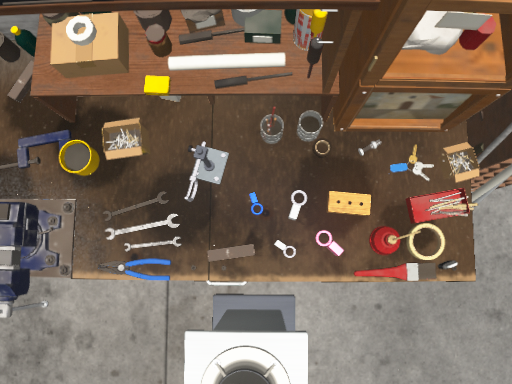

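View pics/side0.png

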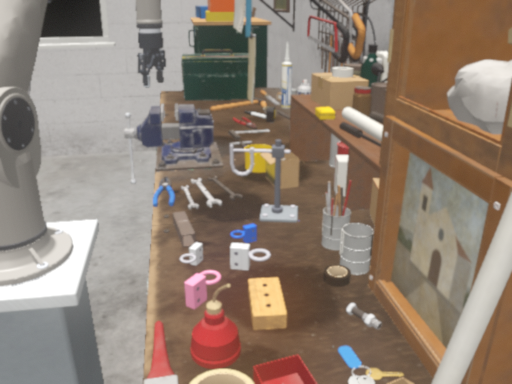

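Candidates: blue (255,204), white (297,205), small white (285,249) and pink (329,243) in the top view. Blue and pink are excluded, and the larger of the two white ones is at (297,205). I'll confirm that in a crop and measure.

Run:
```python
from h import *
t=cv2.imread("pics/top0.png"); s=cv2.imread("pics/side0.png")
a=cv2.resize(t[135:265,180:350],None,fx=4,fy=4,interpolation=cv2.INTER_CUBIC)
cv2.imwrite("pics/crop1.png",a)
b=cv2.resize(s[130:280,170:290],None,fx=4,fy=4,interpolation=cv2.INTER_CUBIC)
cv2.imwrite("pics/crop2.png",b)
d=np.load("pics/top0.npy"); vv,uu=np.mgrid[0:384,0:512]
W=px2w("top",uu.astype(float).ravel(),vv.ravel().astype(float),d.ravel()) if 0 else None
c=r.get_calibration("top"); f=192/np.tan(np.radians(c["fovy"])/2)
pts=np.stack([uu,vv],-1).reshape(-1,1,2).astype(np.float64)
K=np.array([[f,0,c["cx"]],[0,f,c["cy"]],[0,0,1]])
n=cv2.undistortPoints(pts,K,np.array([c["k1"],0,0,0])).reshape(-1,2)
P=np.c_[n,np.ones(len(n))]*d.reshape(-1,1)
W=((P-c["t"])@np.array(c["R"])).reshape(384,512,3); np.save("pics/topW.npy",W)
for nm,(u0,v0,u1,v1) in dict(big=(285,185,312,225),small=(272,238,298,262),standtop=(180,138,232,205)).items():
    w=W[v0:v1,u0:u1].reshape(-1,3); col=t[v0:v1,u0:u1].reshape(-1,3)
    for lo,hi in((.012,.04),(.04,.07),(.09,.13),(.13,.15),(.15,.18),(.18,.25)):
        m=(w[:,2]>lo)&(w[:,2]<hi)
        if m.sum()>3: print(nm,lo,hi,m.sum(),w[m].mean(0).round(4),w[m].min(0).round(4),w[m].max(0).round(4))
m=(W[185:225,285:312,2]>.012)
w=W[185:225,285:312][m]; 
mm=w[:,2]>.043; print(cv2.minAreaRect((w[mm][:,:2]*1000).astype(np.float32)))
print(cv2.minAreaRect((w[:,:2]*1000).astype(np.float32)))
```

```text
big 0.012 0.04 118 [ 0.4932 -0.1344  0.0338] [ 0.4411 -0.1567  0.0171] [ 0.5165 -0.1098  0.0396]
big 0.04 0.07 113 [ 0.4595 -0.1232  0.0494] [ 0.4402 -0.137   0.0415] [ 0.4781 -0.1092  0.0553]
small 0.012 0.04 117 [ 0.3657 -0.1001  0.0315] [ 0.3435 -0.1257  0.0186] [ 0.3865 -0.0738  0.04  ]
small 0.04 0.07 12 [ 0.373  -0.0894  0.041 ] [ 0.3637 -0.0967  0.0401] [ 0.3839 -0.0814  0.0425]
standtop 0.012 0.04 198 [0.5804 0.093  0.0165] [0.5368 0.0549 0.012 ] [0.6352 0.1458 0.04  ]
standtop 0.04 0.07 15 [0.5803 0.0994 0.0562] [0.5768 0.0957 0.0437] [0.5873 0.1074 0.0681]
standtop 0.09 0.13 70 [0.5138 0.1197 0.1125] [0.478  0.0958 0.0921] [0.5843 0.1312 0.1276]
standtop 0.13 0.15 11 [0.4973 0.1226 0.138 ] [0.4735 0.1146 0.1306] [0.5247 0.131  0.1459]
standtop 0.15 0.18 324 [0.5543 0.1108 0.1714] [0.4738 0.0869 0.1505] [0.6114 0.1339 0.18  ]
standtop 0.18 0.25 63 [0.5824 0.1069 0.1866] [0.4779 0.0884 0.18  ] [0.5964 0.1309 0.1969]
((459.6130065917969, -123.28832244873047), (19.30400276184082, 35.15633773803711), 71.57357788085938)
((480.7102355957031, -126.224853515625), (40.4278678894043, 76.84929656982422), 59.08418273925781)
```

View pics/crop1.png

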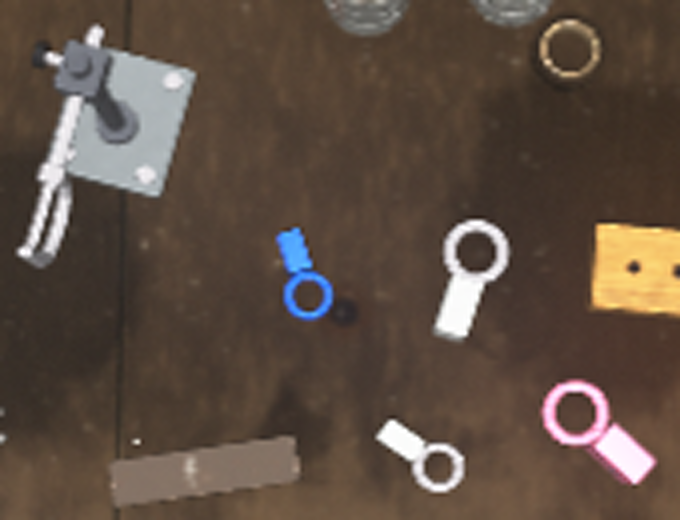

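View pics/crop2.png

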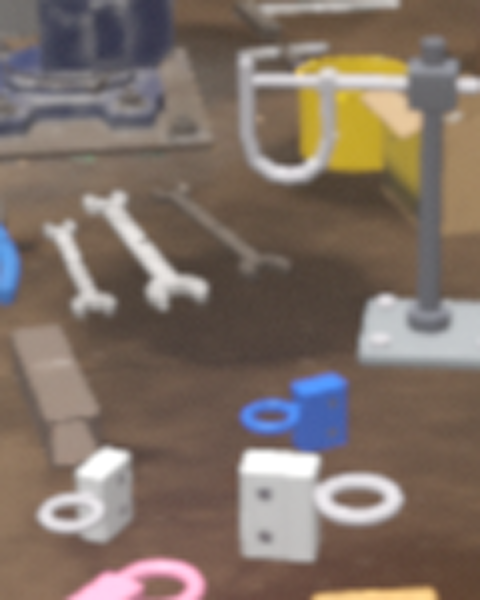

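The crop confirms it: the gauge is the larger white one, with its block at crop (460,307) and ring at (476,250). The small white one at (425,452) is a decoy. The hook nose is at crop (33,257) and the post at (115,125). I'll move over the gauge now.

Call:
servo_tool(turn=[[0, 0, 0.2], [0, 0, 0.4], [0, 0, 0.6], [0, 0, 0.8], [0, 0, 1], [0, 0, 1.2], [0, 0, 1.4], [0, 0, 1.4]], slide=[[0.7, -1.7, 0.3], [1.4, -3.4, 0.6], [2.2, -5.1, 0.9], [2.9, -6.8, 1], [3.6, -8.6, 1], [4.3, -10.3, 1], [5, -12, 1], [5, -13.5, 1]], hand=[0.7, 0.7, 0.7, 0.7, 0.7, 0.7, 0.7, 0.7])

```text
clock: 1.1
tcp_pos: [0.4427, 0.2011, 0.2612]
orientation: [0.511, 3.099, -0.001]
contact_force: [-0.4, 0.1, 0.4]
grip_width: 0.06
gripper_force: 0.0
```

Run:
```python
from h import *
W=np.load("pics/topW.npy"); t=cv2.imread("pics/top0.png")
u0,v0,u1,v1=180,138,232,208
w=W[v0:v1,u0:u1]; z=w[...,2]
# hook/rod ridge points
m=(z>.14)&(z<.2); p=w[m]; q=p[:,:2]
vx,vy,x0,y0=cv2.fitLine(q.astype(np.float32),cv2.DIST_HUBER,0,.001,.001).ravel(); print("hook line",np.degrees(np.arctan2(vy,vx)),x0,y0, "n",len(q))
m=(z>.09)&(z<.2); p=w[m]; a=np.array([vx,vy]); a*=np.sign(a[0])
s=(p[:,:2]-[x0,y0])@a
for k in np.argsort(s)[:25]: print(round(s[k],4),p[k].round(4))
m=(z>.006)&(z<.016)&(t[v0:v1,u0:u1].min(-1)>95); print(m.sum(),cv2.minAreaRect((w[m][:,:2]*1000).astype(np.float32)))
print(r.get_obs()["tcp_pos"])
```

```text
hook line -15.089299 0.57767344 0.103486724 n 391
-0.1078 [0.4735 0.131  0.1404]
-0.1075 [0.474  0.1317 0.1755]
-0.1072 [0.474  0.1306 0.1561]
-0.107 [0.4738 0.1291 0.1771]
-0.1069 [0.4738 0.1292 0.1372]
-0.1064 [0.4743 0.1287 0.1535]
-0.106 [0.4745 0.1279 0.1715]
-0.106 [0.4761 0.1339 0.1766]
-0.1053 [0.4763 0.1318 0.1752]
-0.1051 [0.4755 0.1282 0.1434]
-0.1048 [0.4761 0.1292 0.1771]
-0.1047 [0.4757 0.1274 0.1614]
-0.1042 [0.476  0.1268 0.1776]
-0.104 [0.478  0.1333 0.1797]
-0.1039 [0.4765 0.1273 0.1351]
-0.1035 [0.4779 0.1309 0.1804]
-0.1033 [0.477  0.127  0.1505]
-0.1028 [0.478  0.1288 0.1796]
-0.1027 [0.4776 0.1268 0.165 ]
-0.1024 [0.478  0.1271 0.1224]
-0.1018 [0.4786 0.1273 0.1751]
-0.1016 [0.4788 0.1273 0.1353]
-0.1011 [0.4804 0.1313 0.1787]
-0.1007 [0.4799 0.1279 0.1459]
-0.1005 [0.4805 0.1292 0.178 ]
645 ((588.3424072265625, 100.69709777832031), (79.62906646728516, 90.39192962646484), 74.84590148925781)
[0.44268436 0.2011494  0.2611603 ]
```

Call:
servo_tool(turn=[[0, 0, 0], [0, 0, 0], [0, 0, 0], [0, 0, 0], [0, 0, 0], [0, 0, 0], [0, 0, 0], [0, 0, 0]], slide=[[0.1, -1.8, 0], [0.2, -3.6, 0], [0.3, -5.4, -0.5], [0.4, -7.2, -1], [0.5, -9, -1.5], [0.5, -10.5, -2], [0.5, -11, -2], [0.5, -11, -2]], hand=[0.7, 0.7, 0.7, 0.7, 0.7, 0.7, 0.7, 0.7])

```text
clock: 2.1
tcp_pos: [0.4562, -0.1274, 0.201]
orientation: [-0.512, -3.099, 0.001]
contact_force: [0.1, 0.1, 0.7]
grip_width: 0.0599
gripper_force: 0.0
```

Run:
```python
from h import *
c=r.get_calibration("wrist"); p,d=r.grab_frame("wrist"); cv2.imwrite("pics/w1.png",p[...,::-1])
f=192/np.tan(np.radians(c["fovy"])/2); vv,uu=np.mgrid[0:384,0:512]
K=np.array([[f,0,c["cx"]],[0,f,c["cy"]],[0,0,1]])
n=cv2.undistortPoints(np.stack([uu,vv],-1).reshape(-1,1,2).astype(float),K,np.array([c["k1"],0,0,0])).reshape(-1,2)
W=((np.c_[n,np.ones(len(n))]*d.reshape(-1,1)-c["t"])@np.array(c["R"])).reshape(384,512,3); np.save("pics/w1W.npy",W)
box=(abs(W[...,0]-.475)<.055)&(abs(W[...,1]+.125)<.045)&(d>0)
m=box&(W[...,2]>.044)&(W[...,2]<.056); print(m.sum(),np.median(W[m],0),cv2.minAreaRect((W[m][:,:2]*1000).astype(np.float32)))
m=box&(W[...,2]>.025)&(W[...,2]<.04)&(W[...,0]>.482); print(m.sum(),cv2.minEnclosingCircle((W[m][:,:2]*1000).astype(np.float32)),W[m].mean(0))
print(r.get_obs()["tcp_pos"])
```

```text
712 [ 0.45855857 -0.12331909  0.0498275 ] ((459.49322509765625, -123.75851440429688), (19.815471649169922, 35.89561462402344), 72.05564880371094)
498 ((496.9694519042969, -136.0972442626953), 20.937448501586914) [ 0.49986077 -0.13609556  0.03461925]
[ 0.45647014 -0.12611734  0.20113384]
```

View pics/w1.png

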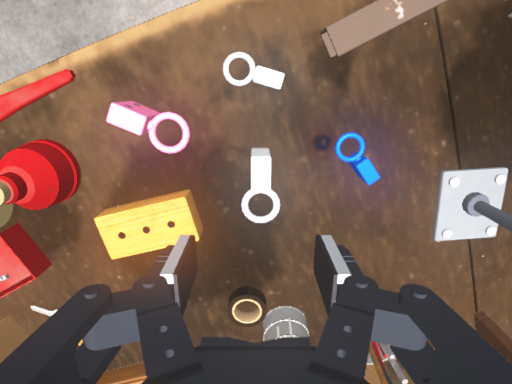

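The wrist view shows the block at (260,168) and the ring at (261,205), with nothing near the finger paths. Descending and gripping.

Call:
servo_tool(turn=[[0, 0, 0.15], [0, 0, 0.15], [0, 0, 0.15], [0, 0, 0.15], [0, 0, 0.15], [0, 0, 0.15], [0, 0, 0.15], [0, 0, 0.15]], slide=[[0, 0.1, -1.5], [0, 0.1, -3], [0, 0.1, -4.5], [0, 0.1, -5.5], [0, 0.1, -6.05], [0, 0.1, -6.05], [0, 0.1, -6.05], [0, 0.1, -6.05]], hand=[0.5, 0.5, 0.5, 0.5, 0.4, 0.2, 0.0, 0.0], squeeze=45)

```text
clock: 3.15
tcp_pos: [0.4575, -0.1233, 0.0208]
orientation: [0.487, 3.102, 0.0]
contact_force: [-0.9, 0.3, -0.3]
grip_width: 0.0191
gripper_force: 47.2
```

Call:
servo_tool(turn=[[0, 0, 0], [0, 0, 0], [0, 0, 0], [0, 0, 0], [0, 0, 0]], slide=[[0, 0, 0], [0, 0, 0], [0, 0, 0], [0, 0, 0.3], [0, 0, 0.8]], hand=[0, 0, 0, 0, 0], squeeze=60)

```text
clock: 3.78
tcp_pos: [0.4563, -0.1233, 0.0444]
orientation: [-0.487, -3.103, 0.0]
contact_force: [-0.6, -0.3, -1.1]
grip_width: 0.0192
gripper_force: 61.2
```

Call:
servo_tool(turn=[[0, 0, 0], [0, 0, 0.2], [0, 0, 0.4], [0, 0, 0.6], [0, 0, 0.6], [0, 0, 0.6], [0, 0, 0.6], [0, 0, 0.6]], slide=[[0, 0, 1.5], [-0.2, 0.5, 3.5], [-0.4, 2, 5], [-0.8, 3.8, 5.7], [-0.8, 5.6, 5.7], [-0.8, 7.4, 5.7], [-0.8, 8.6, 5.7], [-0.83, 8.87, 5.7]], hand=[0, 0, 0, 0, 0, 0, 0, 0])

```text
clock: 4.78
tcp_pos: [0.4315, 0.1452, 0.2157]
orientation: [0.4, 3.115, 0.001]
contact_force: [0.3, -0.7, -0.4]
grip_width: 0.0193
gripper_force: 61.4
```

Call:
servo_tool(turn=[[0, 0, 0], [0, 0, 0], [0, 0, 0], [0, 0, 0]], slide=[[0, 0, 0], [0, 0, 0], [0, 0, 0], [0, 0, 0]], hand=[0, 0, 0, 0])

```text
clock: 5.28
tcp_pos: [0.4318, 0.1421, 0.2148]
orientation: [-0.408, -3.115, 0.0]
contact_force: [-0.2, -0.1, -0.5]
grip_width: 0.0191
gripper_force: 61.4
```

Run:
```python
from h import *
o=r.get_obs(); print(o["tcp_pos"],o["orientation"],o["contact_force"],o["moment"])
p,d=r.grab_frame("side"); q,e=r.grab_frame("top"); w,ew=r.grab_frame("wrist")
R=lambda im,s:cv2.resize(im,s,interpolation=cv2.INTER_CUBIC)
a=R(p[90:240,190:310],(400,500)); b=R(q[140:230,160:232],(400,500))
cv2.imwrite("pics/m1.png",np.hstack([a,b])[...,::-1])
np.save("pics/t2.npy",e)
```

```text
[0.43181854 0.14212749 0.21483626] [-4.08121334e-01 -3.11490847e+00  1.43005514e-04] [-0.17075268 -0.14518372 -0.4530251 ] [-0.03764877  0.00693115  0.02600156]
```

View pics/m1.png

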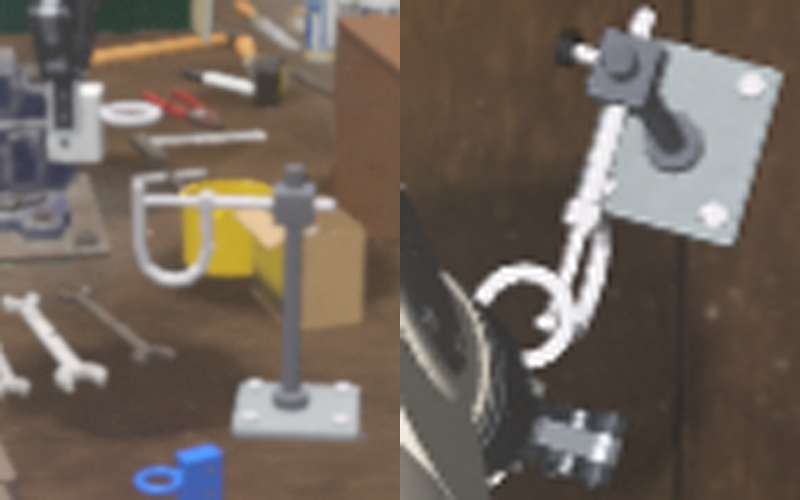

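Run:
```python
from h import *
c=r.get_calibration("top"); d=np.load("pics/t2.npy"); f=192/np.tan(np.radians(c["fovy"])/2); vv,uu=np.mgrid[0:384,0:512]
K=np.array([[f,0,c["cx"]],[0,f,c["cy"]],[0,0,1]])
n=cv2.undistortPoints(np.stack([uu,vv],-1).reshape(-1,1,2).astype(float),K,np.array([c["k1"],0,0,0])).reshape(-1,2)
W=((np.c_[n,np.ones(len(n))]*d.reshape(-1,1)-c["t"])@np.array(c["R"]))
a=np.array([.9655,-.2605]); b=np.array([.2605,.9655]); O=np.array([.4783,.1303])
s=(W[:,:2]-O)@a; l=(W[:,:2]-O)@b
m=(abs(s)<.03)&(abs(l)<.03)&(W[:,2]>.213)&(W[:,2]<.245)&(s>-.02)
print(m.sum(),W[m].mean(0),np.c_[s,l][m].min(0),np.c_[s,l][m].max(0),np.median(W[m,2]))
m=(abs(s)<.02)&(abs(l)<.012)&(W[:,2]>.150)&(W[:,2]<.2)
print(np.c_[s,l,W[:,2]][m].round(4)[:40])
```

```text
108 [0.4783464 0.1256015 0.2301911] [-0.01979799 -0.02082883] [0.01514972 0.01873497] 0.2303042009511616
[[ 1.830e-02 -1.100e-03  1.684e-01]
 [ 1.590e-02 -2.300e-03  1.707e-01]
 [ 7.700e-03  3.200e-03  1.666e-01]
 [ 5.200e-03  1.800e-03  1.703e-01]
 [ 6.100e-03  3.000e-04  1.669e-01]
 [ 1.700e-03  1.400e-03  1.794e-01]
 [ 2.400e-03 -5.000e-04  1.780e-01]
 [ 4.100e-03  1.000e-04  1.647e-01]
 [-1.000e-03  3.200e-03  1.780e-01]
 [-2.000e-04  1.400e-03  1.763e-01]
 [ 4.000e-04 -8.000e-04  1.763e-01]
 [ 1.200e-03 -2.500e-03  1.736e-01]
 [-3.200e-03  2.500e-03  1.784e-01]
 [-2.700e-03 -1.000e-04  1.804e-01]
 [-1.900e-03 -1.800e-03  1.777e-01]
 [-1.200e-03 -3.800e-03  1.768e-01]
 [-4.800e-03 -7.000e-04  1.798e-01]
 [-4.000e-03 -2.100e-03  1.758e-01]]
```

Ring centre is about 6 mm outside the nose and laterally within 1 mm. Lowering it around the nose.

Call:
servo_tool(turn=[[0, 0, 0], [0, 0, 0], [0, 0, 0], [0, 0, 0], [0, 0, 0], [0, 0, 0]], slide=[[0, 0.03, -0.4], [0, 0.03, -0.8], [0, 0.03, -1.1], [0, 0.03, -1.2], [0, 0.03, -1.25], [0, 0.03, -1.25]], hand=[0, 0, 0, 0, 0, 0])

```text
clock: 6.18
tcp_pos: [0.4319, 0.1438, 0.1775]
orientation: [0.406, 3.115, 0.0]
contact_force: [-0.1, -0.3, -1.2]
grip_width: 0.019
gripper_force: 61.4
```

Call:
servo_tool(turn=[[0, 0, 0], [0, 0, 0], [0, 0, 0], [0, 0, 0]], slide=[[0, 0, -0.1], [0, 0, -0.2], [0, 0, -0.2], [0, 0, -0.2]], hand=[0, 0, 0, 0])

```text
clock: 6.68
tcp_pos: [0.4318, 0.1438, 0.1713]
orientation: [-0.406, -3.115, -0.0]
contact_force: [0.3, -0.1, -0.9]
grip_width: 0.0192
gripper_force: 61.4
```

Call:
servo_tool(turn=[[0, 0, 0], [0, 0, 0], [0, 0, 0], [0, 0, 0]], slide=[[0, 0, -0.1], [0, 0, -0.2], [0, 0, -0.2], [0, 0, -0.2]], hand=[0, 0, 0, 0])

```text
clock: 7.18
tcp_pos: [0.4318, 0.1437, 0.1653]
orientation: [-0.406, -3.115, 0.0]
contact_force: [-0.4, 0.5, -0.8]
grip_width: 0.019
gripper_force: 61.4
```

Call:
servo_tool(turn=[[0, 0, 0], [0, 0, 0], [0, 0, 0], [0, 0, 0]], slide=[[0, 0, -0.05], [-0.05, 0.013, -0.05], [-0.1, 0.026, -0.05], [-0.1, 0.026, -0.05]], hand=[0, 0, 0, 0])

```text
clock: 7.68
tcp_pos: [0.4286, 0.1446, 0.1638]
orientation: [-0.406, -3.115, -0.0]
contact_force: [0.8, -0.1, -0.8]
grip_width: 0.0193
gripper_force: 61.4
```

Call:
servo_tool(turn=[[0, 0, 0], [0, 0, 0], [0, 0, 0]], slide=[[-0.03, 0.008, 0], [-0.03, 0.008, 0], [-0.03, 0.008, 0]], hand=[0, 0, 0])

```text
clock: 8.05
tcp_pos: [0.4279, 0.1448, 0.1638]
orientation: [0.406, 3.115, 0.0]
contact_force: [-0.4, 0.2, -1.3]
grip_width: 0.0194
gripper_force: 61.4
```

Call:
servo_tool(turn=[[0, 0, 0], [0, 0, 0], [0, 0, 0]], slide=[[-0.03, 0.008, 0], [-0.03, 0.008, 0], [-0.03, 0.008, 0]], hand=[0, 0, 0])

```text
clock: 8.43
tcp_pos: [0.427, 0.145, 0.1638]
orientation: [0.406, 3.115, -0.0]
contact_force: [0.5, 0.0, -0.7]
grip_width: 0.0191
gripper_force: 61.4
```

Call:
servo_tool(turn=[[0, 0, 0], [0, 0, 0], [0, 0, 0]], slide=[[-0.03, 0.008, 0], [-0.03, 0.008, 0], [-0.03, 0.008, 0]], hand=[0, 0, 0])

```text
clock: 8.8
tcp_pos: [0.4263, 0.1452, 0.1639]
orientation: [0.406, 3.115, 0.0]
contact_force: [2.2, -0.5, -1.3]
grip_width: 0.0192
gripper_force: 61.4
```

Call:
servo_tool(turn=[[0, 0, 0], [0, 0, 0], [0, 0, 0]], slide=[[-0.02, 0.005, 0], [-0.02, 0.005, 0], [-0.02, 0.005, 0]], hand=[0, 0, 0])

```text
clock: 9.18
tcp_pos: [0.4261, 0.1453, 0.164]
orientation: [0.406, 3.114, 0.001]
contact_force: [5.1, -0.3, -1.8]
grip_width: 0.019
gripper_force: 61.3
```

Run:
```python
from h import *
for _ in range(3):
    o=r.get_obs(); print(o["tcp_pos"],o["contact_force"].round(2),o["moment"].round(2))
    q,e=r.grab_frame("top")
```

```text
[0.42607659 0.14534064 0.16399188] [ 5.15 -0.33 -1.75] [-0.29 -0.94  0.01]
[0.42609224 0.14534734 0.16400189] [ 4.94 -1.35 -2.69] [-0.35 -0.97 -0.04]
[0.42609626 0.14531937 0.1640096 ] [ 4.43 -0.99 -2.77] [-0.31 -0.94  0.02]
```

Contact with the nose at about 5 N. Now pressing down onto the gate in small steps.

Call:
servo_tool(turn=[[0, 0, 0], [0, 0, 0], [0, 0, 0], [0, 0, 0]], slide=[[0, 0, -0.05], [0, 0, -0.1], [0, 0, -0.15], [0, 0, -0.15]], hand=[0, 0, 0, 0])

```text
clock: 9.82
tcp_pos: [0.4263, 0.1456, 0.1595]
orientation: [0.406, 3.114, 0.001]
contact_force: [6.6, -1.4, -0.1]
grip_width: 0.0191
gripper_force: 61.7
```

Call:
servo_tool(turn=[[0, 0, 0], [0, 0, 0], [0, 0, 0], [0, 0, 0]], slide=[[0, 0, -0.05], [0, 0, -0.1], [0, 0, -0.1], [0, 0, -0.1]], hand=[0, 0, 0, 0])

```text
clock: 10.32
tcp_pos: [0.4263, 0.1456, 0.1566]
orientation: [0.406, 3.114, 0.001]
contact_force: [5.4, -2.4, 2.6]
grip_width: 0.0194
gripper_force: 62.1
```

Call:
servo_tool(turn=[[0, 0, 0], [0, 0, 0], [0, 0, 0], [0, 0, 0]], slide=[[0, 0, -0.05], [0, 0, -0.1], [0, 0, -0.1], [0, 0, -0.1]], hand=[0, 0, 0, 0])

```text
clock: 10.82
tcp_pos: [0.4263, 0.1456, 0.1536]
orientation: [0.406, 3.114, 0.001]
contact_force: [6.3, -1.8, 2.8]
grip_width: 0.0192
gripper_force: 62.1
```

Call:
servo_tool(turn=[[0, 0, 0], [0, 0, 0], [0, 0, 0], [0, 0, 0], [0, 0, 0]], slide=[[0, 0, -0.07], [0, 0, -0.14], [0, 0, -0.2], [0, 0, -0.2], [0, 0, -0.2]], hand=[0, 0, 0, 0, 0])

```text
clock: 11.45
tcp_pos: [0.4264, 0.1457, 0.1476]
orientation: [0.406, 3.113, 0.001]
contact_force: [6.6, -1.2, 1.6]
grip_width: 0.0194
gripper_force: 62.1
```

Call:
servo_tool(turn=[[0, 0, 0], [0, 0, 0], [0, 0, 0], [0, 0, 0], [0, 0, 0]], slide=[[0, 0, -0.07], [0, 0, -0.14], [0, 0, -0.2], [0, 0, -0.2], [0, 0, -0.2]], hand=[0, 0, 0, 0, 0])

```text
clock: 12.08
tcp_pos: [0.4264, 0.1458, 0.1416]
orientation: [0.405, 3.113, 0.002]
contact_force: [6.8, -1.0, 2.6]
grip_width: 0.0192
gripper_force: 62.1
```

Call:
servo_tool(turn=[[0, 0, 0], [0, 0, 0], [0, 0, 0], [0, 0, 0], [0, 0, 0]], slide=[[0, 0, -0.07], [0, 0, -0.14], [0, 0, -0.2], [0, 0, -0.2], [0, 0, -0.2]], hand=[0, 0, 0, 0, 0])

```text
clock: 12.7
tcp_pos: [0.4263, 0.1459, 0.1356]
orientation: [0.405, 3.114, 0.002]
contact_force: [6.2, -0.6, 2.5]
grip_width: 0.0188
gripper_force: 62.1
```

Call:
servo_tool(turn=[[0, 0, 0], [0, 0, 0], [0, 0, 0], [0, 0, 0], [0, 0, 0]], slide=[[0, 0, -0.07], [0, 0, -0.14], [0, 0, -0.2], [0, 0, -0.2], [0, 0, -0.2]], hand=[0, 0, 0, 0, 0])

```text
clock: 13.32
tcp_pos: [0.4264, 0.1458, 0.1295]
orientation: [0.406, 3.114, 0.002]
contact_force: [6.2, -0.5, -0.1]
grip_width: 0.0193
gripper_force: 61.8
```

Call:
servo_tool(turn=[[0, 0, 0], [0, 0, 0], [0, 0, 0], [0, 0, 0]], slide=[[0, 0, -0.05], [0, 0, -0.1], [0, 0, -0.1], [0, 0, -0.1]], hand=[0, 0, 0, 0])

```text
clock: 13.82
tcp_pos: [0.4263, 0.1455, 0.1264]
orientation: [0.406, 3.114, 0.001]
contact_force: [7.7, -1.9, -0.0]
grip_width: 0.0191
gripper_force: 61.7
```

Call:
servo_tool(turn=[[0, 0, 0], [0, 0, 0], [0, 0, 0], [0, 0, 0]], slide=[[0, 0, -0.05], [0, 0, -0.1], [0, 0, -0.1], [0, 0, -0.1]], hand=[0, 0, 0, 0])

```text
clock: 14.32
tcp_pos: [0.4263, 0.1455, 0.1234]
orientation: [0.406, 3.114, 0.001]
contact_force: [6.8, -1.3, -0.2]
grip_width: 0.0192
gripper_force: 61.8
```

Call:
servo_tool(turn=[[0, 0, 0], [0, 0, 0], [0, 0, 0], [0, 0, 0]], slide=[[0.015, -0.004, 0], [0.015, -0.004, 0.1], [0.015, -0.004, 0.2], [0.015, -0.004, 0.2]], hand=[0, 0, 0, 0])

```text
clock: 14.82
tcp_pos: [0.4262, 0.145, 0.1292]
orientation: [0.407, 3.115, -0.0]
contact_force: [5.5, -2.5, 1.7]
grip_width: 0.0189
gripper_force: 61.8
```

Run:
```python
from h import *
o=r.get_obs(); print(o["clock"],o["tcp_pos"],o["contact_force"].round(2))
p,d=r.grab_frame("side")
cv2.imwrite("pics/s3.png",cv2.resize(p[110:230,200:300],(500,600),interpolation=cv2.INTER_CUBIC)[...,::-1])
```

```text
14.825 [0.42615994 0.14497148 0.12918471] [ 5.51 -2.46  1.67]
```

View pics/s3.png

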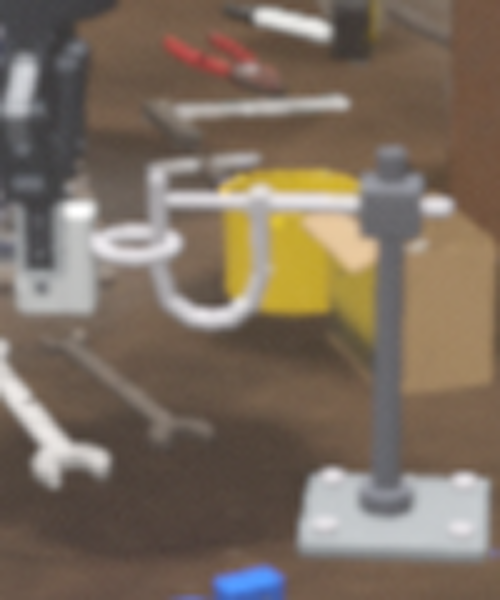

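The picture shows the ring (137,243) below the shut gate bar (160–260, 200) with the nose through it. Easing off the nose, then rising to the tug.

Call:
servo_tool(turn=[[0, 0, 0], [0, 0, 0], [0, 0, 0], [0, 0, 0], [0, 0, 0]], slide=[[0.025, -0.007, 0], [0.025, -0.007, 0.1], [0.025, -0.007, 0.2], [0.025, -0.007, 0.3], [0.025, -0.007, 0.3]], hand=[0, 0, 0, 0, 0])

```text
clock: 15.5
tcp_pos: [0.4262, 0.1449, 0.1381]
orientation: [-0.406, -3.114, 0.001]
contact_force: [3.2, -1.9, 0.4]
grip_width: 0.0194
gripper_force: 61.6
```

Call:
servo_tool(turn=[[0, 0, 0], [0, 0, 0], [0, 0, 0], [0, 0, 0]], slide=[[0, 0, 0.04], [0, 0, 0.08], [0, 0, 0.08], [0, 0, 0.08]], hand=[0, 0, 0, 0])

```text
clock: 16.0
tcp_pos: [0.4263, 0.1449, 0.1405]
orientation: [-0.406, -3.114, 0.001]
contact_force: [3.6, -1.3, -1.1]
grip_width: 0.0194
gripper_force: 61.4
```

Call:
servo_tool(turn=[[0, 0, 0], [0, 0, 0], [0, 0, 0]], slide=[[0, 0, 0.02], [0, 0, 0.03], [0, 0, 0.03]], hand=[0, 0, 0])

```text
clock: 16.38
tcp_pos: [0.4263, 0.1449, 0.1413]
orientation: [-0.406, -3.115, 0.001]
contact_force: [4.4, -1.7, -3.3]
grip_width: 0.0191
gripper_force: 61.1
```

Call:
servo_tool(turn=[[0, 0, 0], [0, 0, 0], [0, 0, 0]], slide=[[0, 0, 0.01], [0, 0, 0.01], [0, 0, 0.01]], hand=[0, 0, 0])

```text
clock: 16.75
tcp_pos: [0.4263, 0.145, 0.1416]
orientation: [-0.406, -3.115, 0.001]
contact_force: [4.6, -2.1, -3.8]
grip_width: 0.019
gripper_force: 61.1
```

Call:
servo_tool(turn=[[0, 0, 0], [0, 0, 0], [0, 0, 0]], slide=[[0, 0, 0.01], [0, 0, 0.01], [0, 0, 0.01]], hand=[0, 0, 0])

```text
clock: 17.12
tcp_pos: [0.4263, 0.145, 0.1419]
orientation: [-0.406, -3.115, 0.001]
contact_force: [4.9, -1.4, -3.7]
grip_width: 0.0192
gripper_force: 61.1
```

Run:
```python
from h import *
for _ in range(4):
    o=r.get_obs(); print(o["tcp_pos"],o["contact_force"].round(2),o["moment"].round(2))
    q,e=r.grab_frame("top")
```

```text
[0.42630101 0.14495972 0.14188446] [ 4.95 -1.43 -3.73] [-0.32 -0.85 -0.03]
[0.42628127 0.1449397  0.141881  ] [ 4.57 -0.96 -4.71] [-0.31 -0.83  0.01]
[0.42626644 0.14494786 0.14187219] [ 4.4  -0.86 -3.85] [-0.2  -0.83 -0.03]
[0.42625911 0.14497557 0.14187682] [ 3.81 -2.68 -4.81] [-0.25 -0.84  0.02]
```

Call:
servo_tool(turn=[[0, 0, 0], [0, 0, 0], [0, 0, 0]], slide=[[0, 0, 0.02], [0, 0, 0.02], [0, 0, 0.02]], hand=[0, 0, 0])

```text
clock: 17.7
tcp_pos: [0.4263, 0.145, 0.1425]
orientation: [-0.406, -3.115, 0.001]
contact_force: [5.3, -2.0, -3.0]
grip_width: 0.019
gripper_force: 61.1
```

Call:
servo_tool(turn=[[0, 0, 0], [0, 0, 0], [0, 0, 0]], slide=[[0, 0, 0.02], [0, 0, 0.02], [0, 0, 0.02]], hand=[0, 0, 0])

```text
clock: 18.08
tcp_pos: [0.4263, 0.145, 0.1432]
orientation: [-0.406, -3.115, 0.001]
contact_force: [4.6, -1.7, -2.7]
grip_width: 0.0196
gripper_force: 61.1
```

Call:
servo_tool(turn=[[0, 0, 0], [0, 0, 0], [0, 0, 0]], slide=[[0, 0, 0.02], [0, 0, 0.02], [0, 0, 0.02]], hand=[0, 0, 0])

```text
clock: 18.45
tcp_pos: [0.4264, 0.1451, 0.144]
orientation: [-0.406, -3.115, 0.0]
contact_force: [3.3, -1.1, -2.4]
grip_width: 0.0188
gripper_force: 61.1
```

Call:
servo_tool(turn=[[0, 0, 0], [0, 0, 0], [0, 0, 0]], slide=[[0, 0, 0.02], [0, 0, 0.02], [0, 0, 0.02]], hand=[0, 0, 0])

```text
clock: 18.82
tcp_pos: [0.4265, 0.1451, 0.1446]
orientation: [-0.406, -3.115, 0.0]
contact_force: [2.4, -1.4, -2.3]
grip_width: 0.019
gripper_force: 61.2
```

Call:
servo_tool(turn=[[0, 0, 0], [0, 0, 0], [0, 0, 0]], slide=[[0, 0, 0.02], [0, 0, 0.02], [0, 0, 0.02]], hand=[0, 0, 0])

```text
clock: 19.2
tcp_pos: [0.4265, 0.1451, 0.1452]
orientation: [-0.406, -3.115, -0.0]
contact_force: [2.2, -0.6, -2.5]
grip_width: 0.0191
gripper_force: 61.3
```

Call:
servo_tool(turn=[[0, 0, 0], [0, 0, 0], [0, 0, 0]], slide=[[0, 0, 0.01], [0, 0, 0.01], [0, 0, 0.01]], hand=[0, 0, 0])

```text
clock: 19.58
tcp_pos: [0.4266, 0.1451, 0.1455]
orientation: [-0.406, -3.115, -0.0]
contact_force: [0.6, -0.3, -1.3]
grip_width: 0.0191
gripper_force: 61.3
```

Call:
servo_tool(turn=[[0, 0, 0], [0, 0, 0], [0, 0, 0]], slide=[[0, 0, 0.02], [0, 0, 0.02], [0, 0, 0.02]], hand=[0, 0, 0])

```text
clock: 19.95
tcp_pos: [0.4266, 0.1451, 0.1461]
orientation: [-0.406, -3.115, -0.0]
contact_force: [0.1, -0.4, -1.9]
grip_width: 0.0191
gripper_force: 61.3
```

Call:
servo_tool(turn=[[0, 0, 0], [0, 0, 0], [0, 0, 0]], slide=[[0, 0, 0.01], [0, 0, 0.01], [0, 0, 0.01]], hand=[0, 0, 0])

```text
clock: 20.32
tcp_pos: [0.4265, 0.1451, 0.1463]
orientation: [-0.406, -3.115, 0.0]
contact_force: [2.0, 0.3, -2.6]
grip_width: 0.0192
gripper_force: 61.2
```

Call:
servo_tool(turn=[[0, 0, 0], [0, 0, 0], [0, 0, 0]], slide=[[0, 0, 0.01], [0, 0, 0.01], [0, 0, 0.01]], hand=[0, 0, 0])

```text
clock: 20.7
tcp_pos: [0.4265, 0.145, 0.1466]
orientation: [-0.406, -3.115, 0.0]
contact_force: [2.3, -0.4, -4.5]
grip_width: 0.0191
gripper_force: 61.1
```

Call:
servo_tool(turn=[[0, 0, 0], [0, 0, 0], [0, 0, 0]], slide=[[0, 0, 0.01], [0, 0, 0.01], [0, 0, 0.01]], hand=[0, 0, 0])

```text
clock: 21.08
tcp_pos: [0.4265, 0.145, 0.1469]
orientation: [-0.406, -3.115, 0.0]
contact_force: [1.9, 0.2, -6.7]
grip_width: 0.0193
gripper_force: 60.8
```

Call:
servo_tool(turn=[[0, 0, 0], [0, 0, 0], [0, 0, 0]], slide=[[0, 0, 0.01], [0, 0, 0.01], [0, 0, 0.01]], hand=[0, 0, 0])

```text
clock: 21.45
tcp_pos: [0.4265, 0.145, 0.1472]
orientation: [-0.406, -3.115, 0.0]
contact_force: [3.0, 0.1, -9.6]
grip_width: 0.0193
gripper_force: 60.5
```

Call:
servo_tool(turn=[[0, 0, 0], [0, 0, 0], [0, 0, 0], [0, 0, 0], [0, 0, 0], [0, 0, 0]], slide=[[0, 0, 0], [0, 0, 0], [0, 0, 0], [0, 0, 0], [0, 0, 0], [0, 0, 0]], hand=[0, 0, 0, 0, 0, 0])

```text
clock: 22.2
tcp_pos: [0.4265, 0.145, 0.1473]
orientation: [-0.406, -3.115, 0.0]
contact_force: [1.9, 0.2, -10.1]
grip_width: 0.0189
gripper_force: 60.3
```

Run:
```python
from h import *
for _ in range(4):
    o=r.get_obs(); print(o["clock"],o["tcp_pos"],o["contact_force"].round(2),o["moment"].round(2))
    q,e=r.grab_frame("side")
```

```text
22.2 [0.4265267  0.14500315 0.14725395] [  1.87   0.22 -10.1 ] [0.1  0.01 0.01]
22.25 [0.42652048 0.1450197  0.14725032] [ 2.16 -0.18 -9.28] [0.1  0.01 0.01]
22.3 [0.42655149 0.14498954 0.14725   ] [  2.33  -0.7  -10.76] [0.06 0.01 0.01]
22.35 [0.42657796 0.14502715 0.14728414] [ 2.02  0.36 -9.38] [ 0.05  0.04 -0.02]
```

Tug of about 9 N held for nearly 1 s. Now lowering into the bowl, slightly clear of the nose.

Call:
servo_tool(turn=[[0, 0, 0], [0, 0, 0], [0, 0, 0], [0, 0, 0], [0, 0, 0], [0, 0, 0], [0, 0, 0], [0, 0, 0]], slide=[[0, 0, -0.1], [0.08, -0.02, -0.25], [0.16, -0.04, -0.4], [0.16, -0.04, -0.6], [0.16, -0.04, -0.8], [0.16, -0.04, -1], [0.16, -0.04, -1.1], [0.16, -0.04, -1.1]], hand=[0, 0, 0, 0, 0, 0, 0, 0])

```text
clock: 23.4
tcp_pos: [0.4313, 0.1438, 0.1141]
orientation: [-0.406, -3.115, 0.0]
contact_force: [0.5, -0.2, -0.7]
grip_width: 0.019
gripper_force: 61.3
```

Call:
servo_tool(turn=[[0, 0, 0], [0, 0, 0], [0, 0, 0], [0, 0, 0]], slide=[[0, 0, -0.03], [0, 0, -0.06], [0, 0, -0.06], [0, 0, -0.06]], hand=[0, 0, 0, 0])

```text
clock: 23.9
tcp_pos: [0.4315, 0.1439, 0.1126]
orientation: [0.406, 3.115, 0.0]
contact_force: [0.5, 0.0, -1.3]
grip_width: 0.019
gripper_force: 61.3
```

Free of contact and low in the bowl. Releasing, then rising straight up.

Call:
servo_tool(turn=[[0, 0, 0], [0, 0, 0], [0, 0, 0], [0, 0, 0], [0, 0, 0], [0, 0, 0], [0, 0, 0], [0, 0, 0]], slide=[[0, 0, 0], [0, 0, 0], [0, 0, 0], [0, 0, 0], [0, 0, 0], [0, 0, 0], [0, 0, 0], [0, 0, 0]], hand=[0.3, 0.6, 0.8, 0.8, 0.8, 0.8, 0.8, 0.8])

```text
clock: 24.9
tcp_pos: [0.4314, 0.1439, 0.1125]
orientation: [-0.406, -3.115, 0.0]
contact_force: [-0.1, 0.1, 0.3]
grip_width: 0.0678
gripper_force: 0.0
```

Call:
servo_tool(turn=[[0, 0, 0], [0, 0, 0], [0, 0, 0], [0, 0, 0], [0, 0, 0], [0, 0, 0], [0, 0, 0], [0, 0, 0]], slide=[[-0.1, 0.03, 0.3], [-0.2, 0.05, 0.8], [-0.2, 0.05, 1.5], [-0.2, 0.05, 2.5], [-0.2, 0.05, 3.5], [-0.2, 0.05, 4.5], [-0.2, 0.05, 5], [-0.2, 0.05, 5]], hand=[0.8, 0.8, 0.8, 0.8, 0.8, 0.8, 0.8, 0.8])

```text
clock: 25.9
tcp_pos: [0.4258, 0.1457, 0.2635]
orientation: [0.405, 3.113, 0.003]
contact_force: [-0.9, 0.1, -0.5]
grip_width: 0.0681
gripper_force: 0.0
```

Call:
servo_tool(turn=[[0, 0, 0], [0, 0, 0], [0, 0, 0], [0, 0, 0], [0, 0, 0], [0, 0, 0], [0, 0, 0], [0, 0, 0]], slide=[[0, 0, 0], [0, 0, 0], [0, 0, 0], [0, 0, 0], [0, 0, 0], [0, 0, 0], [0, 0, 0], [0, 0, 0]], hand=[0.8, 0.8, 0.8, 0.8, 0.8, 0.8, 0.8, 0.8])

```text
clock: 26.9
tcp_pos: [0.4255, 0.1454, 0.2625]
orientation: [0.406, 3.115, 0.0]
contact_force: [0.7, 0.4, 0.1]
grip_width: 0.0683
gripper_force: 0.0
```

Run:
```python
from h import *
p,d=r.grab_frame("side")
for _ in range(10): p2,_d=r.grab_frame("side")
print("motion",np.abs(p.astype(int)-p2)[110:260,190:310].max(),r.get_obs()["clock"])
cv2.imwrite("pics/s4.png",cv2.resize(p2[110:230,200:300],(500,600),interpolation=cv2.INTER_CUBIC)[...,::-1])
```

```text
motion 105 27.45
```

View pics/s4.png

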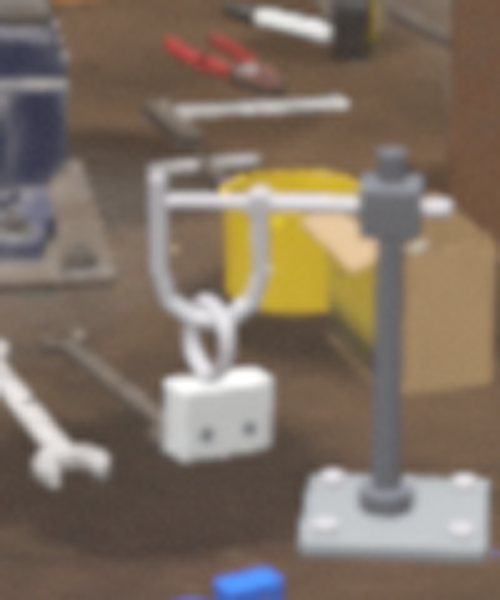

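The gauge hangs from the bowl (ring at 210,335) with the gate shut, still swaying a little. I'll wait for it to settle.

Call:
servo_tool(turn=[[0, 0, 0], [0, 0, 0], [0, 0, 0], [0, 0, 0], [0, 0, 0], [0, 0, 0], [0, 0, 0], [0, 0, 0]], slide=[[0, 0, 0], [0, 0, 0], [0, 0, 0], [0, 0, 0], [0, 0, 0], [0, 0, 0], [0, 0, 0], [0, 0, 0]], hand=[0.8, 0.8, 0.8, 0.8, 0.8, 0.8, 0.8, 0.8])

```text
clock: 28.45
tcp_pos: [0.4255, 0.1454, 0.2625]
orientation: [0.406, 3.115, 0.0]
contact_force: [0.7, 0.1, -0.3]
grip_width: 0.0683
gripper_force: 0.0
```

Call:
servo_tool(turn=[[0, 0, 0], [0, 0, 0], [0, 0, 0], [0, 0, 0], [0, 0, 0], [0, 0, 0], [0, 0, 0], [0, 0, 0]], slide=[[0, 0, 0], [0, 0, 0], [0, 0, 0], [0, 0, 0], [0, 0, 0], [0, 0, 0], [0, 0, 0], [0, 0, 0]], hand=[0.8, 0.8, 0.8, 0.8, 0.8, 0.8, 0.8, 0.8])

```text
clock: 29.45
tcp_pos: [0.4255, 0.1454, 0.2625]
orientation: [-0.406, -3.115, -0.0]
contact_force: [-0.0, 0.1, -0.2]
grip_width: 0.068
gripper_force: 0.0
```

Call:
servo_tool(turn=[[0, 0, 0], [0, 0, 0], [0, 0, 0], [0, 0, 0], [0, 0, 0], [0, 0, 0], [0, 0, 0], [0, 0, 0]], slide=[[0, 0, 0], [0, 0, 0], [0, 0, 0], [0, 0, 0], [0, 0, 0], [0, 0, 0], [0, 0, 0], [0, 0, 0]], hand=[0.8, 0.8, 0.8, 0.8, 0.8, 0.8, 0.8, 0.8])

```text
clock: 30.45
tcp_pos: [0.4255, 0.1454, 0.2625]
orientation: [0.406, 3.115, 0.0]
contact_force: [-0.3, -0.1, 0.1]
grip_width: 0.0686
gripper_force: 0.0
```

```bash
cat > sway.py <<'E'
from h import *
# block's image motion over 1.5 s (white block region in the side view)
F=[r.grab_frame("side") for _ in range(30)]
C=[]
for p,d in F:
    g=p[180:206,222:262].astype(int); m=(g.min(-1)>150)
    v,u=np.nonzero(m); C.append((u.mean(),v.mean(),np.median(d[180:206,222:262][m])))
C=np.array(C); c=r.get_calibration("side"); f=192/np.tan(np.radians(c["fovy"])/2)
x=C[:,:2]*C[:,2:].mean()/f; print("sway mm p-p",np.ptp(x,0)*1e3,"max speed",np.abs(np.gradient(x,.05,axis=0)).max(0),"depth ptp",np.ptp(C[:,2]),r.get_obs()["clock"])
print((x[:,0]*1e3).round(1))
E
python3 sway.py
```

```text
sway mm p-p [0.07965806 0.16463369] max speed [0.00061427 0.00126963] depth ptp 0.001239180564880371 31.95
[50.3 50.2 50.3 50.3 50.3 50.2 50.2 50.2 50.2 50.3 50.2 50.2 50.2 50.2
 50.3 50.3 50.2 50.3 50.3 50.3 50.2 50.3 50.2 50.2 50.2 50.3 50.3 50.2
 50.3 50.3]
```

```bash
python3 -c "
from bench import r
print(r.hand_in())"
```

```text
the job is handed in; nothing more can be done
None
```

The gauge hangs at rest from the hook with the gate shut, after a tug of about 9 N held for nearly 1 s; the job is handed in, and the hand-in call returned no verdict.

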